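Hook the tin carrier out of the drying cabinet

ROBOT

A 6-joint arm with a two-finger parallel gripper is mounted at the origin on a cart in front of the work surface, level with it; the furniture and walls round the work are solid. World frame = base frame: x ahead of the robot, y to its left, z up, the work surface at z = 0. Lengths are in mm, angles in degrees, forces in N, time in s.
With the tool pointing down it reaches from about 300 to 850 mm from the base axis. Payload 4.2 kg.
Tool frame: the origin (TCP) lies midway between the tips of the shut fingers; the grasp point (between the pads) lies 19 mm behind it; z points along the fingers, x is the direction in which the jaws open and shut, and the axes are right-handed (so a half turn about z gives the same grasp; the last joint's range is limited). The gripper opens to 91 mm and grips with 3 to 60 N. Pads are 32 mm wide; open, the fingers measure 118 mm over their backs; the gripper's body (76 mm by 178 mm) begins 60 mm behind the grasp point.
Start: joints at [68.297, 18.312, 89.639, -0, 72.044, -1.146], TCP at [201.915, 538.399, 213.976] pointing down, gripper open.
Joint ranges: [-177.97, 177.97], [-48.28, 115.42], [12.27, 149.76], [-77.06, 257.06], [2.81, 150.46], [-146.56, 146.56]. Speed limits (degrees/s): [147.25, 147.25, 180, 180, 180, 180].

INTERFACE

Orientations are given as [roll, pitch, yaw] about the fixed x, y, z axes, in that order (R = Rz(yaw) Ry(pitch) Rx(roll)).
In Python, from workcell import monitor, vision, job, models gives the robot as it stands.
- The arm moves only by the shell command python3 -m creep 'ROWS' [FORCE]. ROWS is text: rows parted by semicolons, each of 7 numbers parted by spaces: the shift along the world's x, y, z in cm, then the turn, a rotation vector about the world's x, y, z in rad, then the gripper's target within -1 to 1 (shut at 1, half-way at 0, fully open at -1). In form: tx ty tz ax ay az hand; .... A call has 1 to 12 rows; each row shifts and turns the pose as measured when the row begins; what a row does not reach is not made up. A row lasts 1/12 s, in which the tool goes at most 41.7 mm and 7.16 degrees, less where a joint would pass 70% of its speed; a pose out of reach is approached as far as the arm can. A call is refused whole if a number of a shift passes 4.17 or a number of a turn 0.125, either way. A call with a gripper value outside its range is refused whole. The fingers move at their own pace and stop on an object; FORCE is the grip in N (left out, the last holds). Time passes only in rows, so rows that do not move let the fingers close. It gives the time, the measured TCP pose, the force and the opening at its end, in the units of the state.
- monitor.state(): the state, without advancing time (a new reading comes with each control period).
- vision.grab_frame(name): name is "side" or "top"; returns a dict with "img" (420x560x3 uint8, red, green, blue), "mtx" (3x3 intrinsics, pixels), "dist_coeffs" ([k1, k2, p1, p2, k3] as OpenCV has them; the pictures are not rectified), "view" (4x4, takes a point from world to camera coordinates). Camera axes: x right, y down, z forward; pixel columns grow to the right and rows downward; lengths in mm; the calibration is good to about 2 mm. A picture is of the moment at which its call begins. There is no depth.
- job.job_done(): hands the job in, once; it reports no verdict.
Trained networks look in the newest picture that a camera, given by its name, has taken for a name from the list of things; names that differ only in an ending like _2 or _b are one class to them, and where a whole thing is asked for, a point or a joint stands for the part that bears it (a point fixed in the world has none). Each returns a list of dicts, best first, with "confidence" (0 to 1); they miss things now and then, are a little off and sometimes report something else, mostly with a low value. They report only what shows in the picture. A call takes as long as a camera call.
- models.search_frame(camera, query): "rect" ([left, top, right, bottom] in pixels, round what is visible of it).
- models.mark_of(camera, query): "at" ([column, row] in pixels: a listed point, or the origin of a listed thing).
The state is a dict: "time_s": time; "qpos": joint angles; "qvel": joint speeds; "effort": joint torques, N m; "ee_pos": TCP position; "ee_rot": TCP orientation; "force": force on the tool from outside, world axes, zero at the start; "torque": the same for the moment, N m; "gripper_width": finger opening in mm.
Only numpy, scipy, OpenCV 4.12 (cv2) and the standard library are available. Lean on these libraries where they do the work, as an engineer would, in place of code of your own. Each camera call takes 0.05 s, during which the arm holds its last target.

TASK

Take the blue-handled hook from its rest, put its pin gently down through the eye of the steel carrier and, with the hook, drag the carrier out of the drying cabinet until you feel it bear firmly on the rubber-capped screws of the yellow end stop; keep a light pull on it there for about a second, but never strain it (some 8 to 14 N beyond the rubbing of the slide). Then unhook, leaving the carrier drawn out there with its three tins standing in it, and lay the hook back in its rest the same way as it lay. Do not touch the carrier or tins with the gripper, and leave the jar, timer and beaker alone.

Things in the scene. Friction and masses are not known exactly. Their poses are not given: they have to be found in the camera images.
- hook_grip (a point): Hand hook: straight blue flat-sided handle 128 mm long, 14 mm wide, 20 mm high, lying level; from its front a steel rod of 8 mm runs on and turns straight down into a round-ended pin. This point is at mid-height and mid-width of the handle, 58 mm from its front end and 70 mm from its rear end, close to the balance point. x points along the handle towards the pin, z up. Mass 160 g.
- hook_tip (a point): The lower end of the hook's pin (pin 8 mm thick, half-round end). In the hook's own axes it lies 90 mm ahead (x) of hook_grip and 52 mm below it. Not measured while the hook is held.
- rest_seat (a point): Seat of the grey hook rest, a fixed stand with two forked posts 96 mm apart in which the hook lies at the start. hook_grip was within 5 mm of this point, along the handle, and belongs back here. x as the hook's x, along the handle towards the pin; 58 mm above the worktop. Each fork is 17 to 28 mm wide, wider at the top; its floor is 48 mm and its prongs' tips 64 mm above the worktop. The posts are 10 mm thick, so 86 mm of handle is free between them; base 140 x 60 x 8 mm.
- dryer: White drying cabinet, fixed, 200 wide x 200 deep x 110 mm high, open at the front, with an aluminium runway plate (top 6 mm above the worktop) reaching 215 mm out of it between two guide rails 20 mm high (141 mm apart inside). Origin on the worktop under the middle of the housing's front; x points into the cabinet, so the carrier is dragged out along -x; z up.
- carrier: Steel carrier, a loose shallow tray 150 long (x) x 135 wide x 20 mm high, about 0.3 to 0.6 kg, sliding on the runway with 3 mm play at each side, and rubbing with some 2 to 6 N. Origin under its middle; x points into the cabinet, z up. It carries three tins.
- eye (a point): Centre of the round eye, at the upper face of the flat red plate that sticks out in front of the carrier: hole 13 mm across, plate 6 mm thick, 34 mm wide and 38 mm long, the hole's centre 19 mm from its free end and 20 mm from the carrier's front wall. Upper face 26 mm, lower face 20 mm above the worktop, so there are 14 mm free below the plate, down to the runway. x into the cabinet, z up.
- carrier_front (a point): Middle of the outer face of the carrier's front wall, 10 mm above the carrier's underside. This wall's outer parts meet the end stop's two rubber caps: the carrier comes to bear when this point has an x of 6 to 36 mm in end_stop's frame, depending on how the screws are set.
- end_stop: End stop, fixed, rigid: two yellow lugs, 104 mm apart, on the rails 150 to 170 mm out from the cabinet's front, 43 mm high with knobs. From each a rubber-capped screw stands out 6 to 36 mm towards the carrier, both alike; their setting differs each time and is not measured: feel or see it. Origin on the worktop midway between the lugs, in the plane of their faces; x into the cabinet.
- tin_a: White metal tin with lid, 62 mm across, 34 mm high, standing in the carrier; origin under its middle.
- tin_b: White metal tin with lid, 54 mm across, 30 mm high, standing in the carrier; origin under its middle.
- tin_c: White metal tin with lid, 68 mm across, 38 mm high, standing in the carrier, behind the others; origin under its middle.
- jar: Bystander: sample jar with blue cap, 64 mm across, 85 mm high; origin under its middle.
- timer: Bystander: white countdown timer lying on its back, 64 x 64 x 17 mm; origin under its middle.
- beaker: Bystander: glass beaker, 73 mm across, 93 mm high; origin under its middle.
- hook: The same hand hook as a whole; origin under the middle of its handle, 10 mm below hook_grip.

How it is judged:
By the outcome, as a careful person would: the job done as asked, in the order asked, and still so for the second after the job is handed in, with the robot touching nothing.
It also fails if it takes over 72 s, if anything falls off the work surface, if the arm or the gripper's body presses on something with over 40 N, if the wrist force passes 120 N, or if a joint passes its speed limit or range.

## Working session

There is one attempt and no reset: what is moved stays moved. The work goes in short steps, Python scripts to look and compute and a shell command to move; the robot and the scene stay as the last step left them, time stands still between calls to the robot, and variables do not carry over. Pictures are saved under pics/ and viewed, and the job is handed in when it is done.

```bash
mkdir -p pics; ls
cat > h.py <<'E'
import numpy as np, cv2
from workcell import monitor, vision, job, models
def grab(c,fn=None):
    f=vision.grab_frame(c)
    if fn: cv2.imwrite('pics/'+fn,cv2.cvtColor(f['img'],cv2.COLOR_RGB2BGR))
    return f
def ray(f,px):
    u=cv2.undistortPoints(np.array([[px]],float),np.array(f['mtx'],float),np.array(f['dist_coeffs'],float))[0,0]
    V=np.array(f['view'],float);R=V[:3,:3];t=V[:3,3]
    return -R.T@t, R.T@np.array([u[0],u[1],1.])
def atz(f,px,z):
    o,d=ray(f,px); return o+d*(z-o[2])/d[2]
def tri(f1,p1,f2,p2):
    A=np.zeros((3,3));b=np.zeros(3);os=[]
    for f,p in((f1,p1),(f2,p2)):
        o,d=ray(f,p);d/=np.linalg.norm(d);P=np.eye(3)-np.outer(d,d);A+=P;b+=P@o;os.append((o,P))
    x=np.linalg.solve(A,b);return x,[np.linalg.norm(P@(x-o)) for o,P in os]
def proj(f,p):
    V=np.array(f['view'],float)
    r,_=cv2.Rodrigues(V[:3,:3]);return cv2.projectPoints(np.array(p,float).reshape(-1,3),r,V[:3,3],np.array(f['mtx'],float),np.array(f['dist_coeffs'],float))[0][:,0]
E
python3 - <<'E'
from h import *
np.set_printoptions(precision=1,suppress=True)
F={c:grab(c,c+'0.png') for c in('side','top')}
for c in F: print(c,ray(F[c],[280,210]))
H=dict(hook_grip=58,hook_tip=6,rest_seat=58,dryer=0,eye=26,carrier_front=16,end_stop=0,carrier=6,hook=48,jar=0,timer=0,beaker=0)
for n,z in H.items():
    m={c:models.mark_of(c,n)[:2] for c in F}
    for c in m:
        for d in m[c]: print(n,c,round(d['confidence'],2),np.array(d['at']),atz(F[c],d['at'],z))
    if m['side'] and m['top']: print('   tri',*tri(F['side'],m['side'][0]['at'],F['top'],m['top'][0]['at']))
print(monitor.state())
E
```

```text
pics
side (array([ 356.8, -789.7,  412.7]), array([ 0.3,  0.9, -0.4]))
top (array([ 389.5,   50.5, 1568.3]), array([ 0.1, -0. , -1. ]))
hook_grip top 0.72 [378.4 250. ] [ 473.5 -238.    58. ]
hook_tip side 0.35 [344.1 221.6] [749.7  17.2   6. ]
hook_tip top 0.74 [347.  252.2] [ 469.3 -157.8    6. ]
   tri [ 549.6 -181.4  115.4] [np.float64(93.52958166720623), np.float64(93.52958166720643)]
rest_seat top 0.96 [383.3 251.6] [ 469.2 -251.5   58. ]
rest_seat top 0.65 [282.4 155.2] [740.9  30.3  58. ]
dryer side 0.86 [241.7 196.2] [546.1 264.    0. ]
dryer top 0.6 [199.7 226.5] [540.7 268.5   0. ]
   tri [543.9 268.4  -1.8] [np.float64(2.9922335768152526), np.float64(2.9922335768152135)]
eye side 0.73 [243.9 188.7] [551.  253.1  26. ]
eye top 0.89 [210.4 224.3] [544.8 234.5  26. ]
eye top 0.53 [350.5 252.3] [ 468. -165.   26.]
   tri [545.7 233.4  33.2] [np.float64(1.661372510449921), np.float64(1.6613725104499393)]
carrier_front side 0.57 [240.2 196.5] [534.4 221.9  16. ]
carrier_front top 0.55 [199.7 224.1] [546.1 266.5  16. ]
   tri [545.4 269.4  -2.5] [np.float64(2.6148259456051197), 
[... 393 characters left out ...]
 [740.5 -65.6   8.7] [np.float64(1.5869182545408884), np.float64(1.5869182545409581)]
beaker side 0.84 [342.  221.6] [750.5  30.5   0. ]
beaker top 0.87 [282.  157.3] [748.   30.7   0. ]
beaker top 0.26 [376.8 252.2] [ 470.3 -244.3    0. ]
   tri [749.1  30.3   0.1] [np.float64(1.1581141678104514), np.float64(1.1581141678105085)]
{'time_s': 1.3, 'qpos': array([68.3, 18.3, 89.6, -0. , 72. , -1.1]), 'qvel': array([-0.1,  0. , -0. ,  0. ,  0. ,  0. ]), 'effort': array([  0. , -41.2, -23.2,   0.1,   0. ,   0. ]), 'ee_pos': array([201.9, 538.4, 214. ]), 'ee_rot': array([180. ,  -0. ,  69.4]), 'force': array([ 0. ,  0.3, -0.1]), 'torque': array([-0., -0.,  0.]), 'gripper_width': 91.23549806019994}
```

View pics/side0.png

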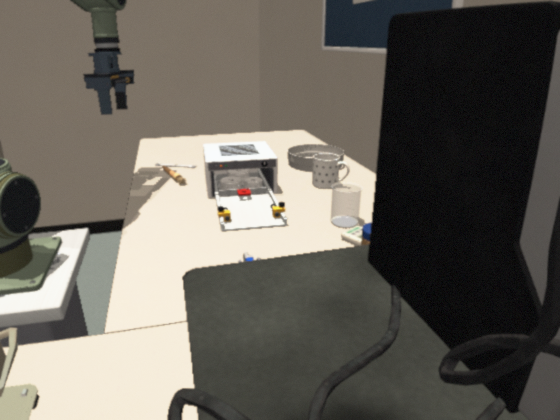

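View pics/top0.png

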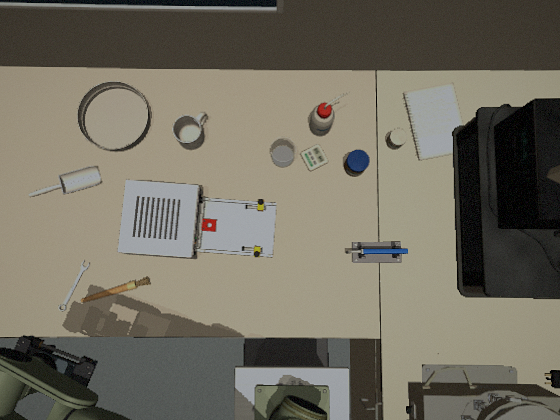

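Run:
```python
import cv2
a=cv2.imread('pics/top0.png');b=cv2.imread('pics/side0.png')
cv2.imwrite('pics/t0a.png',cv2.resize(a[220:285,320:460],None,fx=5.5,fy=5.5,interpolation=cv2.INTER_CUBIC))
cv2.imwrite('pics/t0b.png',cv2.resize(a[170:280,150:300],None,fx=5,fy=5,interpolation=cv2.INTER_CUBIC))
cv2.imwrite('pics/s0b.png',cv2.resize(b[150:260,180:320],None,fx=5,fy=5,interpolation=cv2.INTER_CUBIC))
```

```text
(no output)
```

View pics/t0a.png

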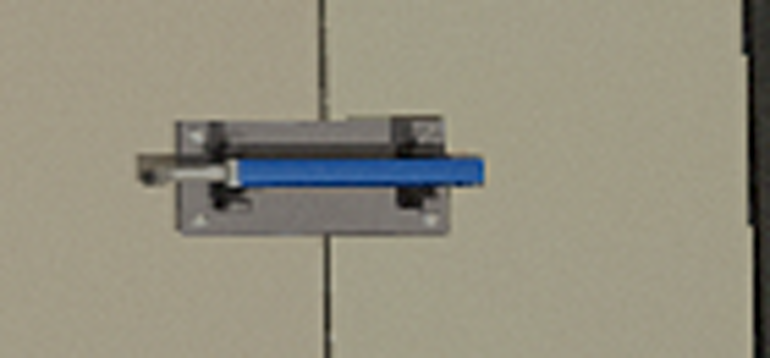

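View pics/t0b.png

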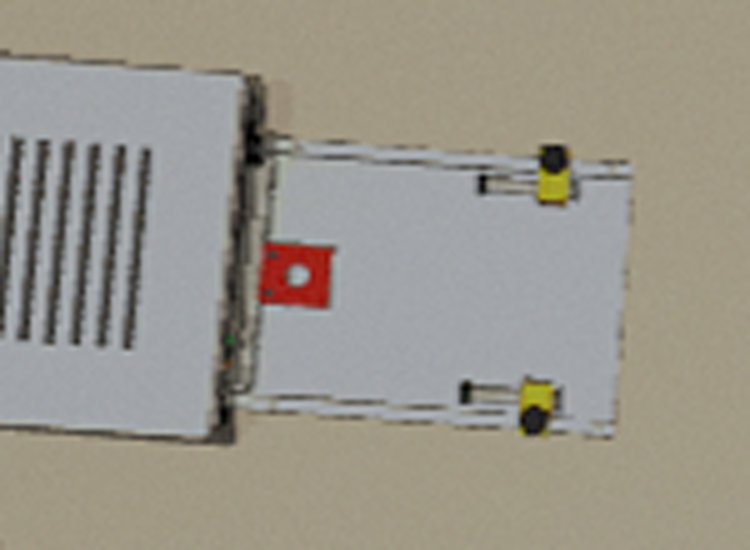

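View pics/s0b.png

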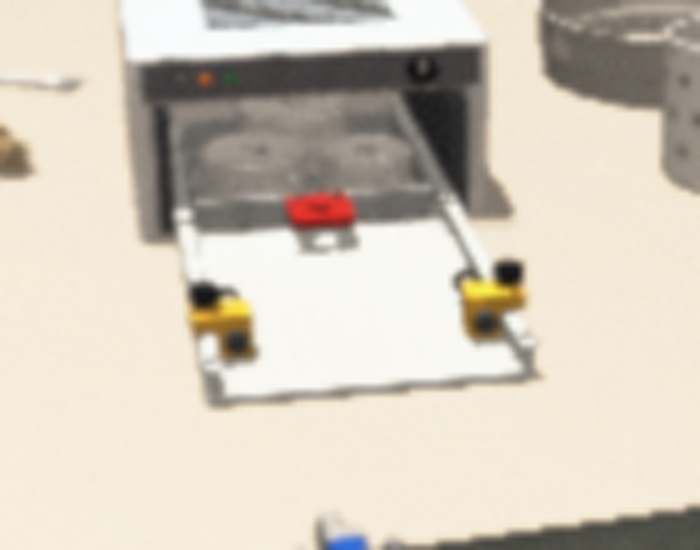

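```bash
cat > seg.py <<'E'
from h import *
def mask(img,kind,roi):
    x0,y0,x1,y1=roi
    s=img.astype(int);r,g,b=s[...,0],s[...,1],s[...,2]
    if kind=='red': w=np.clip((r-np.maximum(g,b))/120.,0,1)
    if kind=='blue': w=np.clip((b-r)/80.,0,1)
    if kind=='yellow': w=np.clip((np.minimum(r,g)-b)/120.,0,1)
    o=np.zeros_like(w);o[y0:y1,x0:x1]=w[y0:y1,x0:x1];o[o<.15]=0
    return o
E
python3 - <<'E'
from seg import *
np.set_printoptions(precision=1,suppress=True)
t=grab('top');im=t['img']
w=mask(im,'blue',(340,235,425,265));ys,xs=np.nonzero(w>.5)
rect=cv2.minAreaRect(np.c_[xs,ys].astype(np.float32));print('blue',rect)
# rectify to mm plane at z=68
def plane(w,z):
    ys,xs=np.nonzero(w); return np.array([atz(t,[x,y],z)[:2] for x,y in zip(xs,ys)]),w[ys,xs]
P,ww=plane(w,68);c=(P*ww[:,None]).sum(0)/ww.sum();D=P-c
C=(D*ww[:,None]).T@D/ww.sum();ev,V=np.linalg.eigh(C);a=V[:,1]*np.sign(V[1,1])
print('blue c',c,'axis deg',np.degrees(np.arctan2(a[1],a[0])),'len',np.sqrt(12*ev),'ext',(D@a).min(),(D@a).max())
# grip 6mm ahead of handle centre
print('grip',c+a*6)
w=mask(im,'red',(190,205,230,245));P,ww=plane(w,26);c=(P*ww[:,None]).sum(0)/ww.sum();D=P-c
ev,V=np.linalg.eigh((D*ww[:,None]).T@D/ww.sum());print('red c',c,V,np.sqrt(12*ev))
np.set_printoptions(linewidth=200,precision=1)
print((w[215:236,198:222]*9).astype(int))
s=im[215:236,198:222];print(s.min(2))
for y0,y1 in((195,225),(230,262)):
    w=mask(im,'yellow',(240,y0,275,y1));P,ww=plane(w,35);print('yel',(P*ww[:,None]).sum(0)/ww.sum())
E
```

```text
blue ((384.9999694824219, 251.0), (43.99999237060547, 3.999999523162842), -0.0)
blue c [ 470.5 -253.7] axis deg 90.86995765919995 len [ 13.4 121.3] ext -61.011043653375225 60.251148170652186
grip [ 470.4 -247.7]
red c [543.6 240. ] [[-1.  -0.2]
 [-0.2  1. ]] [37.6 42.5]
[[0 0 0 0 0 0 0 0 0 0 0 0 0 0 0 0 0 0 0 0 0 0 0 0]
 [0 0 0 0 0 0 0 0 0 0 0 0 0 0 0 0 0 0 0 0 0 0 0 0]
 [0 0 0 0 0 0 0 0 0 0 0 0 0 0 0 0 0 0 0 0 0 0 0 0]
 [0 0 0 0 0 3 1 0 0 0 0 0 0 0 0 0 0 0 0 0 0 0 0 0]
 [0 0 0 0 4 9 9 9 9 9 7 7 8 6 5 4 2 2 1 0 0 0 0 0]
 [0 0 0 0 4 4 1 7 9 9 9 9 9 9 9 9 9 9 3 0 0 0 0 0]
 [0 0 0 0 4 6 2 7 9 9 9 9 9 9 9 9 9 9 0 0 0 0 0 0]
 [0 0 0 1 5 9 9 9 9 9 8 7 8 9 9 9 9 8 0 0 0 0 0 0]
 [0 0 0 2 5 9 9 9 9 6 0 0 1 6 9 9 9 8 0 0 0 0 0 0]
 [0 0 0 2 7 9 9 9 8 2 0 0 0 0 9 9 9 7 0 0 0 0 0 0]
 [0 0 0 2 7 9 9 9 7 0 0 0 0 0 9 9 9 7 0 0 0 0 0 0]
 [0 0 0 2 8 9 9 9 8 3 0 0 0 5 9 9 9 6 0 0 0 0 0 0]
 [0 0 0 3 9 8 8 9 9 8 5 4 7 9 9 9 9 5 0 0 0 0 0 0]
 [0 0 0 2 5 0 5 9 8 9 9 9 9 9 9 9 9 5 0 0 0 0 0 0]
 [0 0 0 4 8 6 7 9 9 9 9 9 9 9 9 9 9 5 0 0 0 0 0 0]
 [0 0 0 0 6 6 6 6 7 8 8 8 9 9 9 9 9 3 0 0 0 0 0 0]
 [0 0 0 0 0 0
[... 1658 characters left out ...]
  22  22  22  11  28  16  17  30  11  21  51 132 166 165 161 161 162]
 [ 71 116 151 113  34  49  52  48  46  41  39  40  40  32  27  23  14  65 137 164 161 164 160 164]
 [ 68 119 147 110 126 165 164 164 152 140 145 149 129 106  93  73  62  91 144 163 160 161 161 162]
 [ 61 111 154 121 127 164 164 162 161 162 163 161 162 165 164 164 164 163 166 163 159 162 163 160]
 [ 58  98 120  89 132 164 163 163 162 162 161 160 161 160 162 164 163 161 162 160 162 160 160 161]
 [ 59  98 119  82 131 165 163 163 161 162 162 164 162 158 163 163 163 162 161 161 163 162 163 163]
 [ 57 109 121 101 142 164 161 162 161 161 161 161 161 161 162 161 162 162 162 163 161 161 161 161]]
yel [608.7  96. ]
yel [461.7  99. ]
```

```bash
python3 - <<'E'
from seg import *
np.set_printoptions(precision=1,suppress=True)
t=grab('top','t1.png');im=t['img']
w=mask(im,'red',(190,205,230,245))
sub=np.clip(1-w[221:229,206:214],0,1); sub[sub<.25]=0
sub[0]=0; ys,xs=np.mgrid[221:229,206:214]
px=[(sub*xs).sum()/sub.sum(),(sub*ys).sum()/sub.sum()];print('hole',px,sub.sum(),atz(t,px,23))
def q(cx,cy,ox=150,oy=170,s=5): return [(cx+.5)/s+ox-.5,(cy+.5)/s+oy-.5]
for n,c,z in [('plate TR',(631,165),20),('plate BR',(613,437),20),('railT in',(290,140),26),('railB in',(250,400),26),
  ('capT',(478,184),26),('capB',(461,392),26),('lugT faceL',(538,184),35),('lugB faceL',(521,396),35),('front T',(272,160),26),('front B',(255,385),26),('plate free end mid',(330,275),26)]:
    print(n,atz(t,q(*c),z))
f=atz(t,q(237,173,320,220,5.5),68);r=atz(t,q(484,171,320,220,5.5),68);print('handle',f,r)
for c in((177,120),(445,116),(178,232),(450,234)): print('base',atz(t,q(*c,320,220,5.5),8))
E
for i in 1; do python3 - <<'E'
import cv2
a=cv2.imread('pics/t1.png');cv2.imwrite('pics/t1c.png',cv2.resize(a[192:265,195:285],None,fx=8,fy=8,interpolation=cv2.INTER_CUBIC))
E
done
```

```text
hole [np.float64(208.95631970260226), np.float64(224.67890334572496)] 17.93333333333333 [544. 239.  23.]
plate TR [609.7  48.   20. ]
plate BR [453.1  57.1  20. ]
railT in [621.9 244.4  26. ]
railB in [472.4 263.4  26. ]
capT [597.2 135.9  26. ]
capB [477.7 143.8  26. ]
lugT faceL [596.2 101.1  35. ]
lugB faceL [475.2 109.3  35. ]
front T [610.2 254.5  26. ]
front B [480.9 260.8  26. ]
plate free end mid [544.  219.7  26. ]
handle [ 469.7 -192.8   68. ] [ 471.8 -316.2   68. ]
base [ 500.3 -171.6    8. ]
base [ 503.6 -311.3    8. ]
base [ 441.9 -171.4    8. ]
base [ 442.3 -312.4    8. ]
```

View pics/t1c.png

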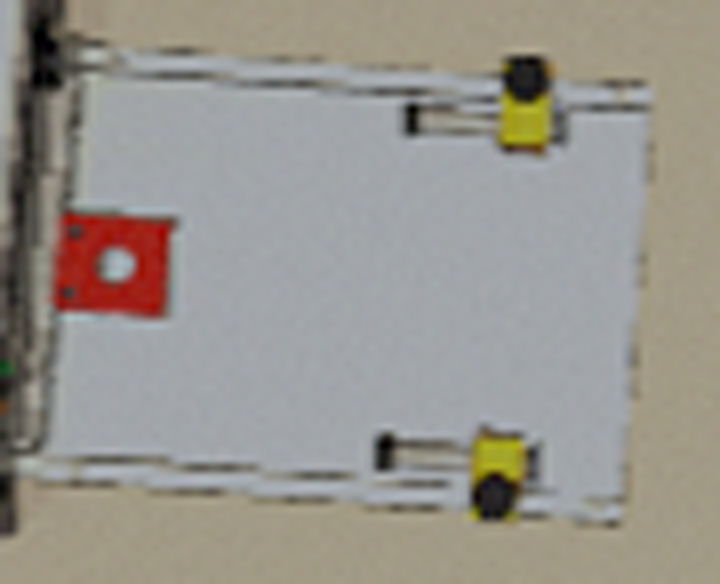

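```bash
python3 -m creep '1.3 -3.8 0 0 0 -0.1 -1;1.3 -3.8 0 0 0 -0.1 -1;1.3 -3.8 0 0 0 -0.1 -1;1.3 -3.8 0 0 0 -0.1 -1;1.3 -3.8 0 0 0 -0.1 -1;1.3 -3.8 0 0 0 -0.1 -1;1.3 -3.8 0 0 0 -0.1 -1;1.3 -3.8 0 0 0 -0.1 -1;1.3 -3.8 0 0 0 -0.1 -1;1.3 -3.8 0 0 0 -0.1 -1;1.3 -3.8 0 0 0 -0.1 -1;1.3 -3.8 0 0 0 -0.1 -1'
```

```text
time_s: 2.4
ee_pos: [357.7, 72.0, 214.1]
ee_rot: [-179.9, -0.7, -1.7]
force: [0.7, 0.1, 0.0]
gripper_width: 91.0
```

```bash
python3 -m creep '1.25 -3.55 -0.7 0 0 0 -1;1.25 -3.55 -0.7 0 0 0 -1;1.25 -3.55 -0.7 0 0 0 -1;1.25 -3.55 -0.7 0 0 0 -1;1.25 -3.55 -0.7 0 0 0 -1;1.25 -3.55 -0.7 0 0 0 -1;1.25 -3.55 -0.7 0 0 0 -1;1.25 -3.55 -0.7 0 0 0 -1;0 0 0 0 0 0 -1;0 0 0 0 0 0 -1'
```

```text
time_s: 3.23
ee_pos: [462.7, -236.4, 158.1]
ee_rot: [-180.0, -1.4, -2.6]
force: [0.1, 0.2, -1.5]
gripper_width: 91.3
```

```bash
python3 -m creep '0.77 -1.13 -2 0 0.024 0.061 -1;0 0 -3 0 0 0 -1;0 0 -2 0 0 0 -1;0 0 0 0 0 0 -1;0 0 0 0 0 0 -1'
```

```text
time_s: 3.65
ee_pos: [471.2, -246.0, 88.5]
ee_rot: [179.9, -0.2, 1.1]
force: [-0.4, 0.1, 1.1]
gripper_width: 91.3
```

```bash
python3 -m creep '-0.08 -0.17 -2 0 0.003 -0.004 -1;0 0 -1.5 0 0 0 -1;0 0 -1.4 0 0 0 -1;0 0 0 0 0 0 -1;0 0 0 0 0 0 -1'
python3 - <<'E'
from h import *
f=grab('top','t2.png');cv2.imwrite('pics/t2c.png',cv2.resize(f['img'][200:300,300:440,::-1],None,fx=5,fy=5,interpolation=cv2.INTER_CUBIC))
E
```

```text
time_s: 4.07
ee_pos: [474.1, -246.1, 46.3]
ee_rot: [179.6, -0.7, 1.1]
force: [0.8, -1.0, -0.2]
gripper_width: 91.3
```

View pics/t2c.png

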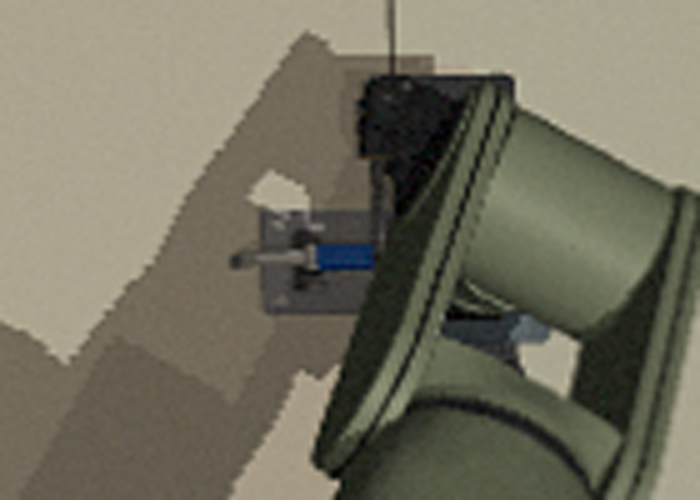

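The top view shows the gripper's fingers straddling the blue handle between the posts; the pin and handle front are visible at the left and undisturbed.

```bash
python3 -m creep '-0.35 -0.16 -0.7 0 0.012 -0.004 -1;0 0 0 0 0 0 -1;0 0 0 0 0 0 -1'
```

```text
time_s: 4.37
ee_pos: [472.2, -248.4, 42.6]
ee_rot: [179.4, -0.2, 0.9]
force: [1.1, 0.5, 0.4]
gripper_width: 90.9
```

```bash
python3 -m creep '-0.15 0.05 -0.35 0.01 0 0 -1;0 0 0 0 0 0 -1;0 0 0 0 0 0 -1'
```

```text
time_s: 4.62
ee_pos: [471.1, -248.2, 39.9]
ee_rot: [-180.0, -0.3, 0.9]
force: [-0.9, -0.5, -0.2]
gripper_width: 91.4
```

Good. Close on the handle with 55 N.

```bash
python3 -m creep '0 0 0 0 0 0 0.7;0 0 0 0 0 0 1;0 0 0 0 0 0 1;0 0 0 0 0 0 1;0 0 0 0 0 0 1;0 0 0 0 0 0 1;0 0 0 0 0 0 1;0 0 0 0 0 0 1' 25; python3 -m creep '0 0 0 0 0 0 1;0 0 0 0 0 0 1;0 0 0 0 0 0 1;0 0 0 0 0 0 1;0 0 0 0 0 0 1' 58
```

```text
time_s: 5.28
ee_pos: [471.1, -248.4, 39.9]
ee_rot: [-180.0, -0.3, 0.8]
force: [-0.5, -0.3, -0.5]
gripper_width: 41.0
time_s: 5.7
ee_pos: [471.4, -248.4, 39.9]
ee_rot: [-180.0, -0.4, 0.8]
force: [-0.7, 0.1, -0.5]
gripper_width: 13.5
```

```bash
python3 -m creep '0 0 1 0 0 0 1;0 0 2 0 0 0 1;0 0 3 0 0 0 1;0 0 3 0 0 0 1;0 2 2 0 0 0 1;0.3 3.5 0 0 0 0 1;0.6 4 0 0 0 -0.03 1;0.8 4 0 0 0 -0.045 1;0.8 4 0 0 0 0 1;0.8 4 0 0 0 0 1;0.8 4 0 0 0 0 1;0.8 3 0 0 0 0 1'
```

```text
time_s: 6.7
ee_pos: [516.5, 41.7, 161.5]
ee_rot: [180.0, -0.5, -4.4]
force: [-0.0, -0.8, -2.1]
gripper_width: 13.5
```

```bash
python3 -m creep '0.6 2.8 -1.5 0 0.005 0 1;0.6 2.8 -1.5 0 0.003 0 1;0.6 2.5 -1.5 0 0 0 1;0.3 1.3 -1 0 0 0 1;0 0 0 0 0 0 1;0 0 0 0 0 0 1;0 0 0 0 0 0 1'
python3 - <<'E'
from h import *
np.set_printoptions(precision=1,suppress=True)
F={c:grab(c,c+'3.png') for c in('side','top')}
m={c:models.mark_of(c,'hook_tip')[:2] for c in F};print(m)
m={c:models.mark_of(c,'eye')[:2] for c in F};print(m)
cv2.imwrite('pics/t3c.png',cv2.resize(F['top']['img'][180:290,170:310,::-1],None,fx=5,fy=5,interpolation=cv2.INTER_CUBIC))
cv2.imwrite('pics/s3c.png',cv2.resize(F['side']['img'][130:240,180:320,::-1],None,fx=5,fy=5,interpolation=cv2.INTER_CUBIC))
s=monitor.state();print(s['ee_pos'],s['ee_rot'],s['time_s'])
E
```

```text
time_s: 7.28
ee_pos: [538.4, 147.7, 108.8]
ee_rot: [-180.0, -0.3, -3.8]
force: [-0.3, 0.4, -0.0]
gripper_width: 14.1
{'side': [], 'top': []}
{'side': [{'at': [241.0, 188.7], 'confidence': 0.85}, {'at': [244.8, 163.3], 'confidence': 0.45}], 'top': [{'at': [212.2, 227.2], 'confidence': 0.64}]}
[538.8 147.3 109.1] [-179.9   -0.4   -3.9] 7.5833
```

View pics/t3c.png

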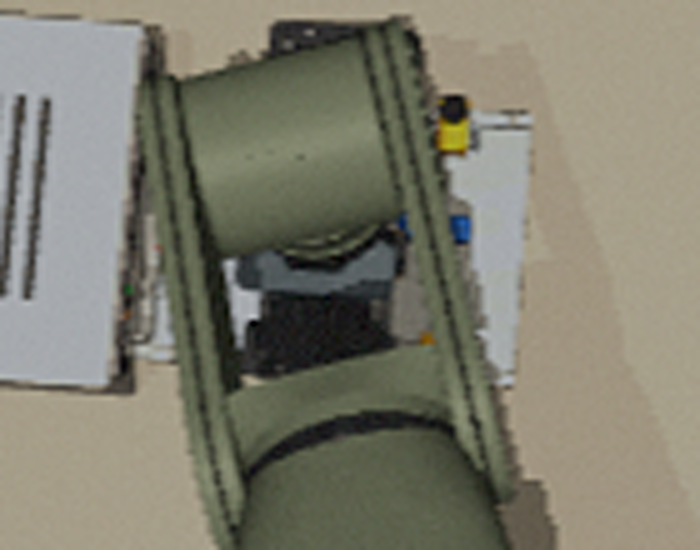

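View pics/s3c.png

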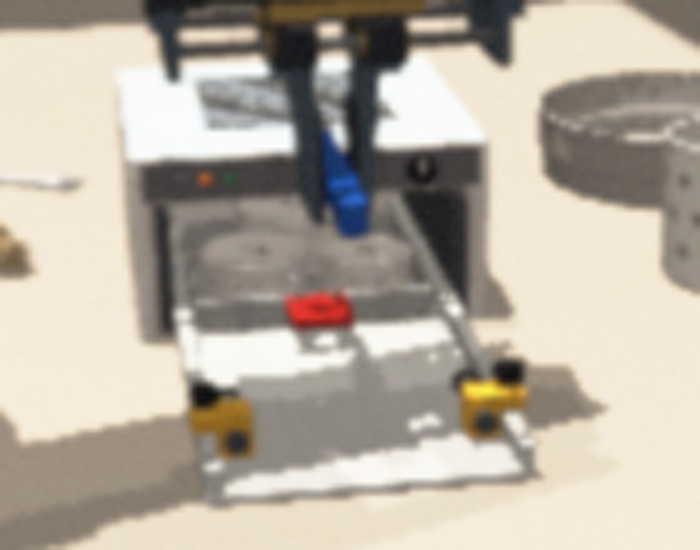

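The top view is blocked by the arm. The side view shows the hook held level, rear end at crop (350,225), above the free red plate (320,310).

```bash
python3 -m creep '-0.08 0.17 -1.5 0 0.005 0 1;0 0 -1.5 0 0 0 1;0 0 -0.6 0 0 0 1;0 0 0 0 0 0 1;0 0 0 0 0 0 1'
cat > look.py <<'E'
from h import *
import sys
np.set_printoptions(precision=1,suppress=True)
n=sys.argv[1]
f=grab('side');s=monitor.state();p=s['ee_pos'];yaw=np.radians(s['ee_rot'][2]+90.05)
a=np.array([np.cos(yaw),np.sin(yaw),0]);g=p+[0,0,18.1]
tip=g+90*a-[0,0,52];rear=g-70*a
pts=np.array([tip,tip+[0,0,52],rear,rear+[0,0,10],[544,239,26],g])
q=proj(f,pts);print('t',s['time_s'],'tcp',p,s['ee_rot'],'tip',tip,'F',s['force']);print('px',q.tolist())
x0,y0,S=205,150,9
im=cv2.resize(f['img'][y0:y0+65,x0:x0+80,::-1],None,fx=S,fy=S,interpolation=cv2.INTER_CUBIC)
for (u,v),c in zip(q,[(255,0,255),(255,0,255),(0,255,0),(0,255,0),(0,255,255),(255,255,0)]):
    cv2.drawMarker(im,(int((u-x0+.5)*S),int((v-y0+.5)*S)),c,cv2.MARKER_CROSS,14,1)
cv2.imwrite('pics/'+n,im)
E
python3 look.py s4.png
```

```text
time_s: 8.0
ee_pos: [539.5, 147.0, 74.6]
ee_rot: [-179.9, -0.3, -4.1]
force: [-0.3, 1.0, -2.1]
gripper_width: 13.5
t 8.05 tcp [539.6 147.1  74.8] [-179.9   -0.3   -4.1] tip [546.  236.8  40.9] F [ 0.2 -0.8 -2.4]
px [[243.0924811800858, 185.7372230838483], [242.5782609737995, 167.54071090276332], [250.78020393432033, 187.41369243080038], [250.69333296901235, 183.35789573297296], [242.3760179439518, 190.62537153177115], [246.89448788620405, 178.00258452539745]]
```

View pics/s4.png

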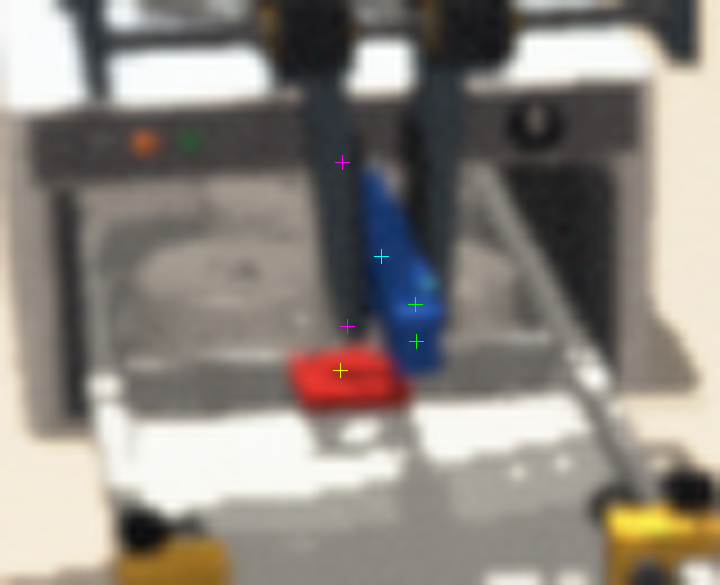

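```bash
cat > platefit.py <<'E'
from seg import *
from scipy.optimize import least_squares
np.set_printoptions(precision=2,suppress=True)
def fit(cam,img,roi,ang,f,x0=(544,239)):
    m=mask(img,'red',roi)
    M=(m>.35).astype(np.uint8);M=cv2.morphologyEx(M,cv2.MORPH_CLOSE,np.ones((5,5),np.uint8))
    a=np.array([np.cos(ang),np.sin(ang)]);l=np.array([-a[1],a[0]])
    mo=cv2.moments(M,True);obs=np.array([mo['m10'],mo['m01']])/mo['m00']
    def hull(x):
        P=[];
        for z in(20,26):
            for u in(-19,19):
                for v in(-17,17): P.append([*(x+u*a+v*l),z])
        q=proj(f,P).astype(np.float32);h=cv2.convexHull(q)[:,0];return h
    def res(x):
        h=hull(np.array(x));mm=cv2.moments(h.reshape(-1,1,2));return np.array([mm['m10'],mm['m01']])/mm['m00']-obs
    r=least_squares(res,x0)
    h=hull(r.x);return r.x,obs,M.sum(),cv2.contourArea(h.reshape(-1,1,2)),h
E
python3 - <<'E'
from platefit import *
for cam,roi,fn in(('side',(225,175,265,205),'side0.png'),('top',(190,205,230,245),'top0.png')):
    f=vision.grab_frame(cam);img=cv2.imread('pics/'+fn)[:,:,::-1]
    r=fit(cam,img,roi,np.radians(86.6),f);print(cam,*r[:4]);h=r[4];print(h.min(0),h.max(0))
    m=mask(img,'red',roi)>.35;ys,xs=np.nonzero(m);print(xs.min(),xs.max(),ys.min(),ys.max())
E
```

```text
side [544. 239.] [243.59 191.52] 96 88.05061348725576
[235.43 187.89] [249.55 195.53]
237 250 188 195
top [544.11 239.99] [208.33 224.6 ] 172 162.8650142236147
[201.34 218.18] [215.84 231.06]
201 216 218 231
```

```bash
sed -i 's/least_squares(res,x0)/least_squares(res,x0,diff_step=0.01)/' platefit.py
python3 - <<'E'
from platefit import *
for cam,roi,fn in(('side',(225,175,265,205),'side0.png'),('top',(190,205,230,245),'top0.png')):
    f=vision.grab_frame(cam);img=cv2.imread('pics/'+fn)[:,:,::-1]
    r=fit(cam,img,roi,np.radians(86.6),f);print(cam,*r[:4]);h=r[4];print(h.min(0),h.max(0))
E
```

```text
side [547.36 239.66] [243.59 191.52] 96 87.82959748303983
[236.58 187.71] [250.71 195.33]
top [544.15 240.76] [208.33 224.6 ] 172 162.8799692223547
[201.07 218.16] [215.57 231.04]
```

```bash
python3 -m creep '0 0.27 -0.4 0 0 0.007 1;0 0 -0.3 0 0 0 1;0 0 0 0 0 0 1;0 0 0 0 0 0 1'; python3 -c "
from workcell import monitor
s=monitor.state();print(s['ee_pos'],s['force'])"
```

```text
time_s: 8.58
ee_pos: [540.5, 150.8, 68.5]
ee_rot: [-179.8, -0.5, -3.7]
force: [-0.1, 0.2, -1.3]
gripper_width: 13.5
[540.50597315 150.78326935  68.49920179] [-0.07275573  0.24899747 -1.29655551]
```

```bash
python3 -m creep '0 -0.06 -0.3 0 0 0 1;0 0 -0.2 0 0 0 1;0 0 0 0 0 0 1'; python3 -m creep '0 0 -0.2 0 0 0 1;0 0 0 0 0 0 1'; python3 -m creep '0 0 -0.2 0 0 0 1;0 0 0 0 0 0 1'
```

```text
time_s: 8.83
ee_pos: [540.5, 150.2, 63.0]
ee_rot: [-179.8, -0.5, -3.6]
force: [-0.0, 0.4, -1.6]
gripper_width: 13.6
time_s: 9.0
ee_pos: [540.3, 150.1, 60.5]
ee_rot: [-179.8, -0.5, -3.6]
force: [1.1, -0.1, -2.2]
gripper_width: 13.2
time_s: 9.17
ee_pos: [540.4, 150.1, 58.3]
ee_rot: [-179.8, -0.5, -3.6]
force: [-0.8, -0.2, -1.4]
gripper_width: 13.9
```

```bash
python3 -m creep '0 0 -0.2 0 0 0 1;0 0 0 0 0 0 1'; python3 -m creep '0 0 -0.2 0 0 0 1;0 0 0 0 0 0 1'; python3 look.py s5.png
```

```text
time_s: 9.33
ee_pos: [540.4, 150.1, 56.2]
ee_rot: [-179.8, -0.5, -3.7]
force: [0.3, 0.7, -1.1]
gripper_width: 13.5
time_s: 9.5
ee_pos: [540.4, 150.1, 54.0]
ee_rot: [-179.8, -0.5, -3.6]
force: [-0.4, 0.4, -1.7]
gripper_width: 13.7
t 9.55 tcp [540.6 150.1  54.2] [-179.8   -0.5   -3.6] tip [546.3 239.9  20.3] F [-0.4  0.  -2. ]
px [[243.17413514129794, 192.37160636891224], [242.6612007676483, 174.45349308279629], [251.3656113161491, 195.1442439607112], [251.2809592105699, 191.16250716655648], [242.3760179439518, 190.62537153177115], [247.24587973960135, 185.3559601659501]]
```

View pics/s5.png

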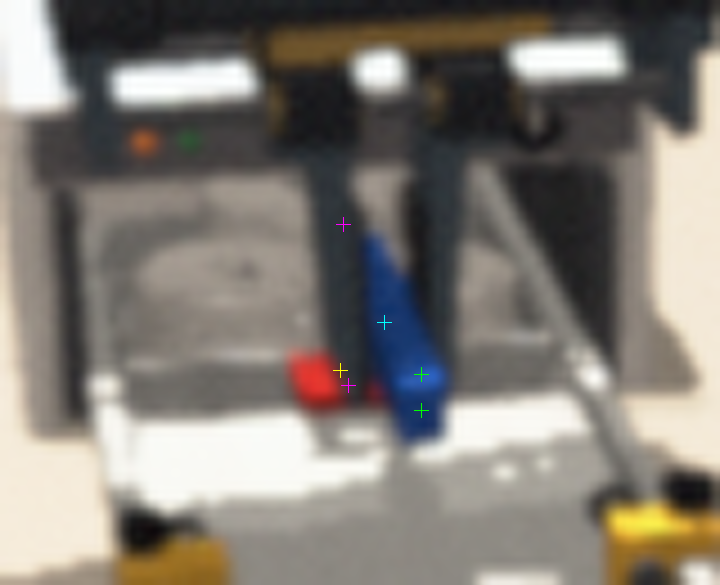

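No contact force with the tip below the plate's upper face: the pin has entered. Lower on to about 11 mm.

```bash
python3 -m creep '0 0 -0.25 0 0 0 1;0 0 -0.2 0 0 0 1;0 0 0 0 0 0 1'; python3 -m creep '0 0 -0.25 0 0 0 1;0 0 -0.1 0 0 0 1;0 0 0 0 0 0 1;0 0 0 0 0 0 1'; python3 -c "
from workcell import monitor
s=monitor.state();print(s['ee_pos'],s['force'],s['torque'])"
```

```text
time_s: 9.8
ee_pos: [540.6, 150.1, 49.4]
ee_rot: [-179.8, -0.5, -3.6]
force: [-0.2, 0.7, -1.5]
gripper_width: 13.7
time_s: 10.13
ee_pos: [540.6, 150.1, 45.3]
ee_rot: [-179.8, -0.5, -3.6]
force: [0.8, -0.0, -1.2]
gripper_width: 13.7
[540.57237052 150.06395356  45.27213669] [ 0.79410925 -0.04442348 -1.17116101] [-0.10380845  0.06955347 -0.01976927]
```

```bash
python3 -m creep '0 -0.15 0 0 0 0 1;0 -0.2 0 0 0 0 1;-0.01 -0.2 0 0 0 0 1;-0.01 -0.2 0 0 0 0 1'; python3 -m creep '-0.02 -0.3 0 0 0 0 1;-0.02 -0.3 0 0 0 0 1;-0.02 -0.3 0 0 0 0 1;-0.02 -0.3 0 0 0 0 1'
```

```text
time_s: 10.47
ee_pos: [540.7, 143.2, 45.4]
ee_rot: [-179.7, -0.6, -3.7]
force: [-0.0, 2.4, -3.6]
gripper_width: 13.4
time_s: 10.8
ee_pos: [540.0, 131.3, 45.3]
ee_rot: [-179.6, -0.6, -3.7]
force: [0.4, 1.7, -3.3]
gripper_width: 13.4
```

```bash
python3 -m creep '-0.03 -0.5 0 0 0 0 1;-0.03 -0.5 0 0 0 0 1;-0.03 -0.5 0 0 0 0 1;-0.03 -0.5 0 0 0 0 1'; python3 look.py s6.png
```

```text
time_s: 11.13
ee_pos: [538.6, 109.7, 45.2]
ee_rot: [-179.5, -0.6, -3.7]
force: [0.2, 3.5, -3.6]
gripper_width: 13.7
t 11.1833 tcp [538.4 108.6  45.3] [-179.6   -0.6   -3.7] tip [544.1 198.4  11.4] F [-0.1  0.7 -0.5]
px [[245.447159891702, 200.84552832703923], [244.9513792469283, 182.4882724214231], [254.29085991685082, 205.25518345450737], [254.2134032537294, 201.16240441206332], [242.3760179439518, 190.62537153177115], [249.8591888279617, 194.45783600063407]]
```

View pics/s6.png

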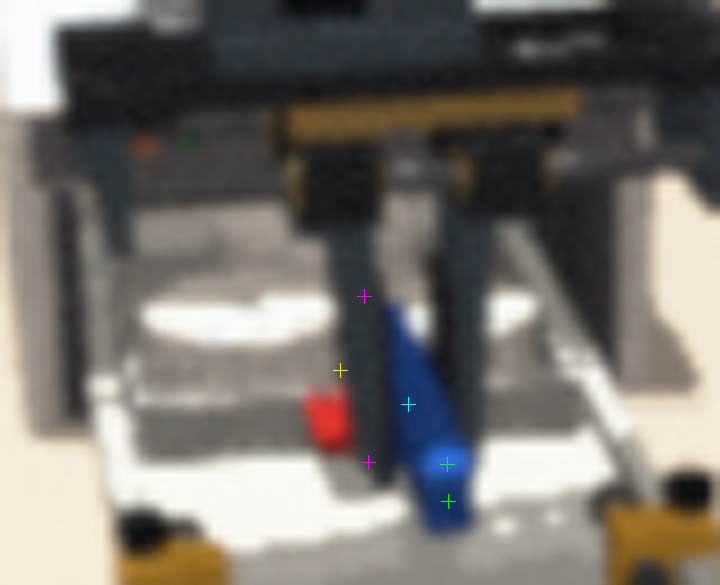

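The carrier follows the hook (red plate now at crop (328,420), tins out into the light).

```bash
python3 -m creep '-0.03 -0.5 0 -0.005 0 0 1;-0.03 -0.5 0 0 0 0 1;-0.03 -0.5 0 0 0 0 1;-0.03 -0.5 0 0 0 0 1;-0.03 -0.5 0 0 0 0 1;-0.03 -0.5 0 0 0 0 1;-0.03 -0.5 0 0 0 0 1;-0.03 -0.5 0 0 0 0 1;-0.02 -0.4 0 0 0 0 1;-0.01 -0.3 0 0 0 0 1'
```

```text
time_s: 12.02
ee_pos: [535.4, 56.8, 45.6]
ee_rot: [-179.9, -0.6, -3.8]
force: [-0.3, 2.8, -2.4]
gripper_width: 13.4
```

```bash
python3 -m creep '-0.02 -0.3 0 0 0 0 1;-0.02 -0.3 0 0 0 0 1;-0.02 -0.3 0 0 0 0 1;-0.01 -0.2 0 0 0 0 1'; python3 -m creep '-0.01 -0.15 0 0 0 0 1;-0.01 -0.15 0 0 0 0 1'; python3 -m creep '-0.01 -0.15 0 0 0 0 1;-0.01 -0.15 0 0 0 0 1'
```

```text
time_s: 12.35
ee_pos: [534.5, 44.4, 45.6]
ee_rot: [-179.8, -0.6, -3.8]
force: [0.2, 2.6, -1.4]
gripper_width: 13.4
time_s: 12.52
ee_pos: [534.2, 41.1, 45.6]
ee_rot: [-179.8, -0.6, -3.8]
force: [0.1, 2.6, -1.8]
gripper_width: 13.7
time_s: 12.68
ee_pos: [534.0, 37.9, 45.6]
ee_rot: [-179.8, -0.6, -3.8]
force: [0.1, 3.1, -2.6]
gripper_width: 13.9
```

```bash
python3 -m creep '-0.01 -0.12 0 0 0 0 1;-0.01 -0.12 0 0 0 0 1';python3 -m creep '-0.01 -0.12 0 0 0 0 1;-0.01 -0.12 0 0 0 0 1';python3 -m creep '0 -0.1 0 0 0 0 1'; python3 -m creep '-0.01 -0.1 0 0 0 0 1' ; python3 -m creep '0 -0.1 0 0 0 0 1'
```

```text
time_s: 12.85
ee_pos: [533.8, 35.4, 45.6]
ee_rot: [-179.8, -0.6, -3.8]
force: [-0.5, 3.2, -1.5]
gripper_width: 13.8
time_s: 13.02
ee_pos: [533.6, 32.8, 45.6]
ee_rot: [-179.8, -0.6, -3.8]
force: [0.3, 3.8, -1.7]
gripper_width: 13.6
time_s: 13.1
ee_pos: [533.5, 31.7, 45.6]
ee_rot: [-179.8, -0.6, -3.8]
force: [0.7, 3.3, -2.2]
gripper_width: 13.5
time_s: 13.18
ee_pos: [533.4, 30.6, 45.6]
ee_rot: [-179.8, -0.6, -3.8]
force: [0.6, 2.6, -1.1]
gripper_width: 14.0
time_s: 13.27
ee_pos: [533.3, 29.5, 45.6]
ee_rot: [-179.8, -0.6, -3.8]
force: [0.4, 3.2, -2.0]
gripper_width: 13.8
```

```bash
for i in 1; do python3 -m creep '-0.01 -0.1 0 0 0 0 1' ; done; python3 -m creep '0 -0.1 0 0 0 0 1';  python3 -m creep '-0.01 -0.1 0 0 0 0 1';  python3 -m creep '0 -0.1 0 0 0 0 1'
```

```text
time_s: 13.35
ee_pos: [533.2, 28.4, 45.6]
ee_rot: [-179.8, -0.6, -3.8]
force: [0.4, 3.8, -1.8]
gripper_width: 13.3
time_s: 13.43
ee_pos: [533.2, 27.3, 45.6]
ee_rot: [-179.8, -0.6, -3.8]
force: [-0.5, 4.7, -1.9]
gripper_width: 13.5
time_s: 13.52
ee_pos: [533.3, 26.7, 45.5]
ee_rot: [-179.8, -0.6, -3.8]
force: [2.0, 7.1, -4.4]
gripper_width: 13.5
time_s: 13.6
ee_pos: [533.2, 26.6, 45.3]
ee_rot: [-179.7, -0.6, -3.9]
force: [0.4, 8.3, -3.9]
gripper_width: 13.7
```

```bash
python3 -m creep '0 -0.12 0 0 0 0 1'; python3 -m creep '0 -0.12 0 0 0 0 1';  python3 -m creep '0 -0.12 0 0 0 0 1'
```

```text
time_s: 13.68
ee_pos: [533.1, 26.6, 45.1]
ee_rot: [-179.5, -0.5, -4.0]
force: [-0.2, 7.9, -4.0]
gripper_width: 13.5
time_s: 13.77
ee_pos: [533.0, 26.5, 44.9]
ee_rot: [-179.4, -0.5, -4.0]
force: [0.9, 8.4, -3.0]
gripper_width: 13.6
time_s: 13.85
ee_pos: [532.9, 26.5, 44.7]
ee_rot: [-179.3, -0.5, -4.1]
force: [0.6, 8.6, -3.7]
gripper_width: 13.5
```

```bash
python3 -m creep '0 -0.17 0.03 -0.006 0 0 1'; python3 -m creep '0 -0.19 0.03 -0.006 0 0 1'; python3 -m creep '0 -0.19 0.02 -0.003 0 0 1'
```

```text
time_s: 13.93
ee_pos: [532.8, 26.4, 44.8]
ee_rot: [-179.4, -0.5, -4.2]
force: [0.6, 11.0, -2.9]
gripper_width: 13.4
time_s: 14.02
ee_pos: [532.7, 26.5, 44.9]
ee_rot: [-179.5, -0.5, -4.3]
force: [-0.6, 12.3, -2.2]
gripper_width: 13.7
time_s: 14.1
ee_pos: [532.5, 26.5, 45.0]
ee_rot: [-179.5, -0.5, -4.4]
force: [0.1, 10.4, -4.0]
gripper_width: 13.2
```

```bash
python3 -m creep '0.02 -0.22 0.02 -0.004 0 0.004 1'; python3 -m creep '0.02 -0.22 0.02 -0.004 0 0.004 1'; python3 -m creep '0.02 -0.22 0.02 -0.004 0 0.004 1'; python3 -m creep '0.01 -0.22 0.02 -0.004 0 0.004 1'
```

```text
time_s: 14.18
ee_pos: [532.7, 26.5, 45.0]
ee_rot: [-179.5, -0.4, -4.3]
force: [0.4, 12.7, -3.7]
gripper_width: 13.9
time_s: 14.27
ee_pos: [532.8, 26.5, 45.0]
ee_rot: [-179.5, -0.4, -4.1]
force: [1.1, 12.4, -4.7]
gripper_width: 13.5
time_s: 14.35
ee_pos: [533.0, 26.4, 45.0]
ee_rot: [-179.5, -0.4, -4.0]
force: [0.9, 11.1, -3.3]
gripper_width: 13.5
time_s: 14.43
ee_pos: [533.2, 26.4, 45.0]
ee_rot: [-179.5, -0.4, -3.9]
force: [0.1, 10.8, -3.6]
gripper_width: 13.2
```

```bash
python3 -m creep '0 -0.25 0.02 -0.004 0 0.001 1';  python3 -m creep '0 -0.26 0.02 -0.004 0 0.001 1;0 -0.26 0.02 -0.004 0 0.001 1'; python3 -m creep '0 -0.26 0.02 -0.004 0 0.001 1;0 -0.26 0.02 -0.004 0 0.001 1'
```

```text
time_s: 14.52
ee_pos: [533.2, 26.4, 45.0]
ee_rot: [-179.5, -0.4, -3.9]
force: [0.2, 13.7, -5.1]
gripper_width: 13.8
time_s: 14.68
ee_pos: [533.0, 26.3, 44.9]
ee_rot: [-179.4, -0.4, -4.1]
force: [0.1, 13.0, -4.0]
gripper_width: 13.9
time_s: 14.85
ee_pos: [532.8, 26.3, 44.8]
ee_rot: [-179.4, -0.4, -4.2]
force: [1.0, 12.5, -4.3]
gripper_width: 13.8
```

```bash
python3 -m creep '0.01 -0.28 0.03 -0.006 0 0.003 1;0.01 -0.28 0.03 -0.006 0 0.003 1;0.01 -0.28 0.03 -0.006 0 0.003 1;0.01 -0.28 0.03 -0.006 0 0.003 1'; python3 -m creep '0.01 -0.28 0.03 -0.006 0 0.003 1;0.01 -0.28 0.03 -0.006 0 0.003 1;0.01 -0.28 0.03 -0.006 0 0.003 1;0.01 -0.28 0.03 -0.006 0 0.003 1'
```

```text
time_s: 15.18
ee_pos: [533.1, 26.4, 45.1]
ee_rot: [-179.6, -0.4, -4.0]
force: [0.5, 13.9, -4.7]
gripper_width: 13.7
time_s: 15.52
ee_pos: [533.4, 26.4, 45.4]
ee_rot: [-179.8, -0.3, -3.9]
force: [0.8, 12.7, -3.8]
gripper_width: 13.8
```

```bash
python3 -m creep '0.01 -0.28 0.03 -0.006 0 0.003 1;0.01 -0.28 0.03 -0.006 0 0.003 1;0.01 -0.28 0.03 -0.006 0 0.003 1;0.01 -0.28 0.03 -0.006 0 0.003 1'
```

```text
time_s: 15.85
ee_pos: [533.7, 26.5, 45.8]
ee_rot: [179.9, -0.4, -3.7]
force: [0.6, 12.9, -3.8]
gripper_width: 13.4
```

```bash
python3 -m creep '0 -0.29 0 0 0 0 1;0 -0.29 0.01 0 0 0 1;0 -0.29 0.01 -0.002 0 0 1;0 -0.29 0.01 -0.002 0 0 1'; python3 -m creep '0 -0.29 0 0 0 0 1;0 -0.29 0.01 0 0 0 1;0 -0.29 0.01 -0.002 0 0 1;0 -0.29 0.01 -0.002 0 0 1';  python3 -m creep '0 -0.29 0 0 0 0 1;0 -0.29 0.01 0 0 0 1;0 -0.29 0.01 -0.002 0 0 1;0 -0.29 0.01 -0.002 0 0 1'; python3 look.py s7.png
```

```text
time_s: 16.18
ee_pos: [533.0, 26.2, 44.5]
ee_rot: [-179.2, -0.2, -4.2]
force: [0.8, 14.2, -5.9]
gripper_width: 13.6
time_s: 16.52
ee_pos: [532.2, 26.0, 43.0]
ee_rot: [-178.2, 0.0, -4.7]
force: [1.4, 14.5, -5.3]
gripper_width: 13.5
time_s: 16.85
ee_pos: [531.4, 25.8, 41.6]
ee_rot: [-177.3, 0.3, -5.2]
force: [1.3, 14.5, -5.5]
gripper_width: 13.8
t 16.9 tcp [531.4  25.7  41.6] [-177.3    0.3   -5.2] tip [539.5 115.3   7.7] F [ 2.  14.9 -5. ]
px [[250.21659120904135, 214.34308483948186], [249.76545236304827, 194.8570110919526], [258.7565924011082, 221.9458298067494], [258.6899425349954, 217.5601958616701], [242.3760179439518, 190.62537153177115], [254.46153821786493, 209.0152483285939]]
```

View pics/s7.png

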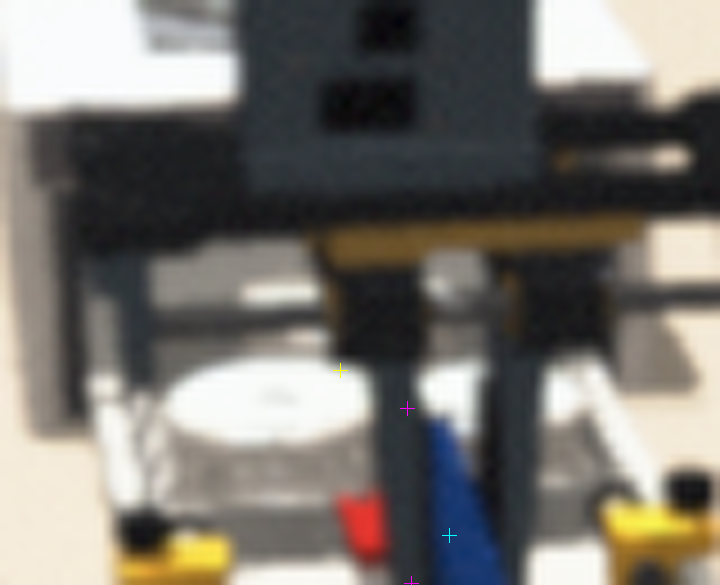

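Firm contact at the caps, held >2 s at about 11–14.5 N total (rub ~3). Now relax to the hole's middle and level the tool.

```bash
python3 -m creep '0 0.1 0.2 -0.02 0 0 1;0 0.05 0.15 -0.02 0 0.01 1;0 0.05 0.05 -0.007 0 0.01 1;0 0 0 0 0 0 1;0 0 0 0 0 0 1';python3 -c "
from workcell import monitor
s=monitor.state();print(s['ee_pos'],s['ee_rot'],s['force'],s['torque'])"
```

```text
time_s: 17.32
ee_pos: [531.8, 27.2, 45.6]
ee_rot: [179.9, 0.0, -3.9]
force: [0.4, 2.1, -3.4]
gripper_width: 13.8
[531.75329024  27.19298186  45.55730173] [ 1.79853465e+02  5.44150315e-03 -3.94511823e+00] [ 0.3553572   2.13464502 -3.40920146] [ 0.35763674 -0.0196682  -0.02526803]
```

```bash
python3 -m creep '0.02 0.15 0 0 0 0 1;0 0 0 0 0 0 1;0 0 0 0 0 0 1'; python3 -m creep '0 0.08 0 0 0 0 1;0 0 0 0 0 0 1;0 0 0 0 0 0 1'
```

```text
time_s: 17.57
ee_pos: [531.5, 27.5, 45.4]
ee_rot: [179.8, 0.1, -4.0]
force: [-0.1, 1.0, -1.3]
gripper_width: 13.7
time_s: 17.82
ee_pos: [531.3, 27.6, 45.3]
ee_rot: [179.8, 0.1, -4.0]
force: [-0.1, 1.3, -2.1]
gripper_width: 13.7
```

```bash
python3 -m creep '0.02 0.1 0 0 0 0 1;0.03 0.1 0 0 0 0 1;0 0.02 0 0 0 0 1'
```

```text
time_s: 18.07
ee_pos: [531.6, 29.5, 45.3]
ee_rot: [179.7, 0.1, -4.0]
force: [0.1, -0.2, -2.5]
gripper_width: 13.6
```

```bash
python3 -m creep '0.08 0.02 0.2 0.003 0 0 1;0 0 0.25 0 0 0 1;0 0 0 0 0 0 1'; python3 -m creep '0 0 0.3 0 0 0 1;0 0 0.3 0 0 0 1;0 0 0 0 0 0 1'
```

```text
time_s: 18.32
ee_pos: [532.4, 29.7, 50.1]
ee_rot: [179.9, 0.2, -4.0]
force: [0.6, 0.5, -1.2]
gripper_width: 13.9
time_s: 18.57
ee_pos: [532.5, 29.6, 56.9]
ee_rot: [179.9, 0.1, -4.0]
force: [0.2, -0.2, -1.0]
gripper_width: 13.6
```

Lifting freely. Keep going up, then look.

```bash
python3 -m creep '0 0 0.4 0 0 0 1;0 0 0.6 0 0 0 1;0 0 1 0 0 0 1;0 0 2 0 0 0 1;0 0 3 0 0 0 1;0 -1 2 0 0 0 1;0 -2 1 0 0 0 1;0 -3 0 0 0 0 1;0 -3.5 0 0 0 0 1;-0.5 -3.5 0 0 0 0 1;-0.5 -3 0 0 0 0 1'
python3 - <<'E'
from h import *
np.set_printoptions(precision=1,suppress=True)
F={c:grab(c,c+'8.png') for c in('side','top')}
cv2.imwrite('pics/t8c.png',cv2.resize(F['top']['img'][170:280,150:300,::-1],None,fx=5,fy=5,interpolation=cv2.INTER_CUBIC))
cv2.imwrite('pics/s8c.png',cv2.resize(F['side']['img'][150:260,180:320,::-1],None,fx=5,fy=5,interpolation=cv2.INTER_CUBIC))
s=monitor.state();print(s['ee_pos'],s['ee_rot'])
E
```

```text
time_s: 19.48
ee_pos: [523.2, -130.5, 171.5]
ee_rot: [179.9, -0.4, -3.3]
force: [-0.1, -1.2, -1.3]
gripper_width: 13.4
[ 522.9 -132.7  171.5] [179.9  -0.4  -3.6]
```

View pics/t8c.png

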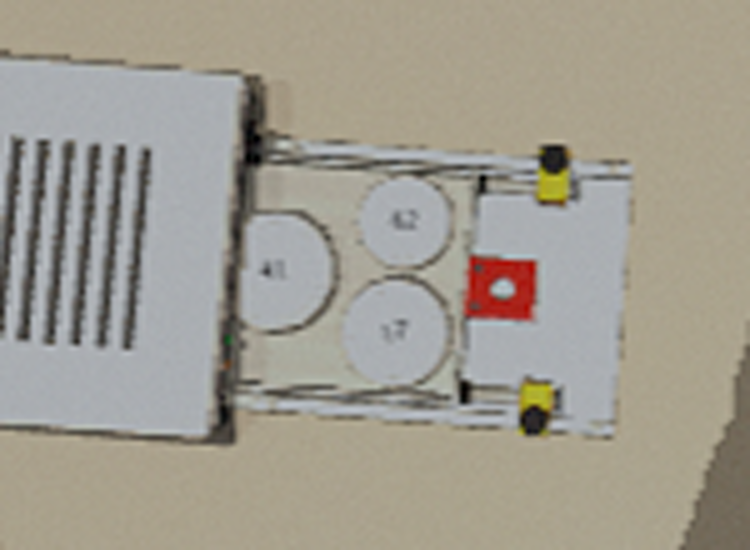

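View pics/s8c.png

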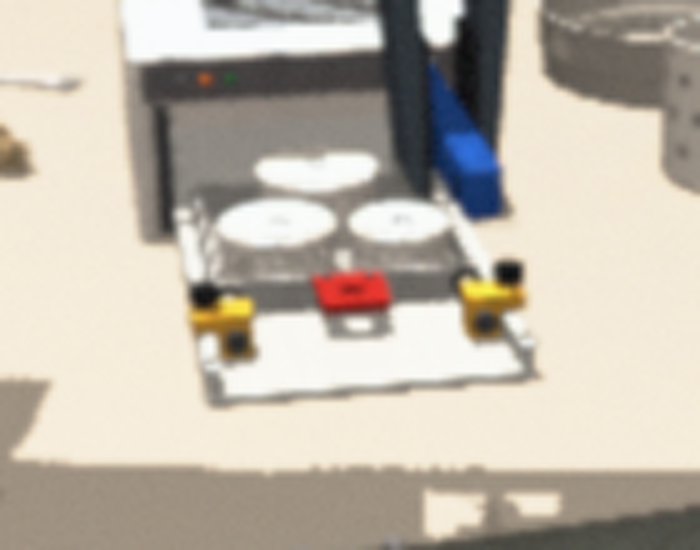

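Both caps touch the carrier's front; three tins stand in it. Now check whether the hook slipped in the grip before laying it back.

Run:
```python
from platefit import *
t=grab('top','t9.png');s=grab('side','s9.png');st=monitor.state();print(st['ee_pos'],st['ee_rot'])
for c,f,roi in(('top',t,(225,205,275,250)),('side',s,(230,190,275,225))): print(c,*fit(c,f['img'],roi,np.radians(86.6),f,(537,123))[:4])
p=st['ee_pos'];y=np.radians(st['ee_rot'][2]+90.05);a=np.array([np.cos(y),np.sin(y),0]);l=np.array([-a[1],a[0],0]);g=p+[0,0,18.1]
for c,f,(x0,y0,x1,y1),S in(('top',t,(270,190,400,290),6),('side',s,(235,140,325,210),8)):
    im=cv2.resize(f['img'][y0:y1,x0:x1,::-1],None,fx=S,fy=S,interpolation=cv2.INTER_CUBIC)
    pts=[g-70*a+u*l*7+np.array([0,0,10])*v for u in(-1,1) for v in(-1,1)]+[g+58*a+u*l*7+np.array([0,0,10])*v for u in(-1,1) for v in(-1,1)]+[g+90*a-[0,0,52],g+90*a]
    q=proj(f,pts)
    for u,v in q: cv2.drawMarker(im,(int((u-x0+.5)*S),int((v-y0+.5)*S)),(255,0,255),cv2.MARKER_CROSS,10,1)
    cv2.imwrite('pics/%s9c.png'%c,im)
```

```text
[ 523.08 -129.12  170.81] [-179.99   -0.35   -3.47]
top [536.85 122.64] [249.56 227.45] 167 160.8068057168275
side [542.17 121.1 ] [250.7 207.8] 127 115.45840424962807
```

View pics/top9c.png

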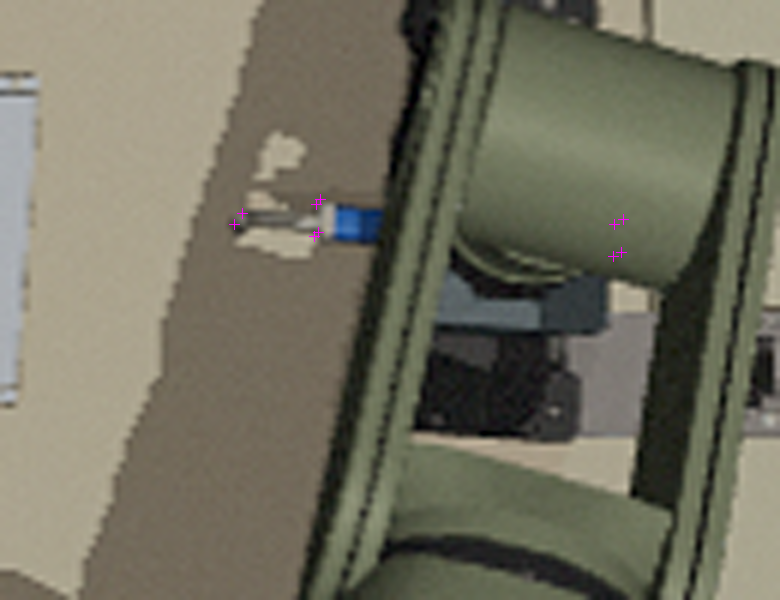

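View pics/side9c.png

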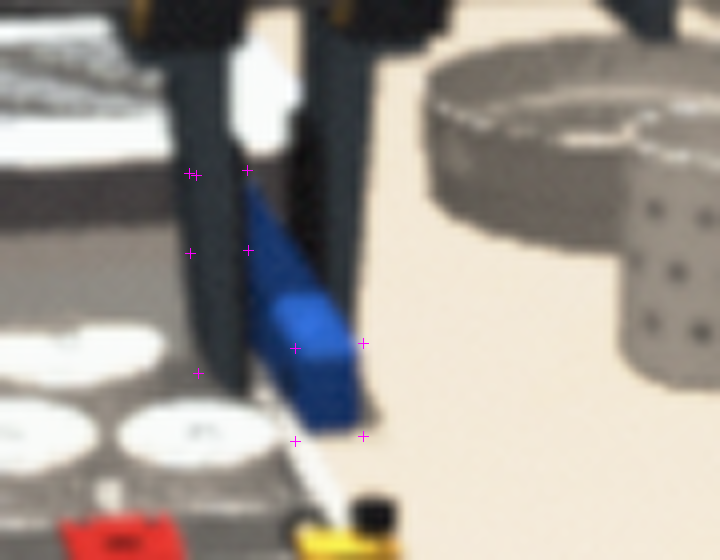

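```bash
python3 -m creep '-0.8 -1.9 0 0 0.004 0.015 1;-0.9 -2.2 -0.5 0 0 0.02 1;-0.9 -2.2 -0.5 0 0 0.02 1;-0.9 -2.2 -0.5 0 0 0.02 1;-0.9 -1.8 -0.5 0 0 0 1;-0.5 -1 -0.5 0 0 0 1;0 0 0 0 0 0 1;0 0 0 0 0 0 1;0 0 0 0 0 0 1'
```

```text
time_s: 20.43
ee_pos: [476.1, -233.9, 147.5]
ee_rot: [-179.7, -0.3, 1.8]
force: [-0.8, -0.3, -2.2]
gripper_width: 13.7
```

```bash
python3 -m creep '-0.4 -1.2 -1.5 -0.004 0.004 -0.017 1;0 0 -2 0 0 0 1;0 0 -1.5 0 0 0 1;0 0 0 0 0 0 1;0 0 0 0 0 0 1';  python3 -m creep '0 0 0 0 0 0 1'
```

```text
time_s: 20.85
ee_pos: [477.2, -241.1, 99.1]
ee_rot: [-179.9, -0.5, 1.2]
force: [0.5, 0.5, -1.8]
gripper_width: 14.0
time_s: 20.93
ee_pos: [477.8, -240.4, 99.6]
ee_rot: [-179.9, -0.5, 1.3]
force: [0.4, 0.9, -1.0]
gripper_width: 13.9
```

```bash
python3 -m creep '-0.65 -0.75 -1 0 0.004 -0.007 1;0 0 -1 0 0 0 1;0 0 -0.8 0 0 0 1;0 0 0 0 0 0 1';  python3 -m creep '-0.1 -0.1 0 0 0 0 1;0 0 0 0 0 0 1'
```

```text
time_s: 21.27
ee_pos: [472.9, -248.6, 72.2]
ee_rot: [179.9, -0.6, 0.9]
force: [-0.8, 0.1, -1.9]
gripper_width: 13.6
time_s: 21.43
ee_pos: [471.5, -249.7, 71.4]
ee_rot: [179.9, -0.5, 0.9]
force: [-0.3, 0.3, -1.7]
gripper_width: 13.6
```

```bash
python3 -m creep '0 0.15 -0.7 0 0.006 0 1;0 0 -0.5 0 0 0 1;0 0 0 0 0 0 1'; python3 -m creep '0 0 -0.3 0 0 0 1;0 0 0 0 0 0 1'
```

```text
time_s: 21.68
ee_pos: [471.9, -248.5, 59.0]
ee_rot: [179.9, -0.2, 0.9]
force: [-0.2, 0.3, -1.8]
gripper_width: 13.6
time_s: 21.85
ee_pos: [471.9, -248.4, 55.4]
ee_rot: [179.9, -0.2, 0.9]
force: [0.2, 0.4, -1.8]
gripper_width: 13.7
```

```bash
python3 -m creep '-0.05 0 -0.4 0 0 0 1;0 0 -0.3 0 0 0 1;0 0 0 0 0 0 1'; python3 -m creep '0 0 -0.3 0 0 0 1;0 0 -0.1 0 0 0 1;0 0 0 0 0 0 1'
```

```text
time_s: 22.1
ee_pos: [471.6, -248.4, 47.9]
ee_rot: [179.9, -0.2, 0.9]
force: [0.3, 0.5, -1.6]
gripper_width: 13.6
time_s: 22.35
ee_pos: [471.6, -248.4, 43.4]
ee_rot: [179.9, -0.2, 0.9]
force: [1.0, -0.5, -2.3]
gripper_width: 13.4
```

```bash
python3 -m creep '0 0 -0.2 0 0 0 1;0 0 0 0 0 0 1'; python3 -m creep '0 0 -0.1 0 0 0 1;0 0 0 0 0 0 1';python3 -m creep '0 0 -0.08 0 0 0 1;0 0 0 0 0 0 1'
```

```text
time_s: 22.52
ee_pos: [471.6, -248.5, 41.2]
ee_rot: [179.9, -0.3, 0.9]
force: [-0.4, 0.5, -2.1]
gripper_width: 13.6
time_s: 22.68
ee_pos: [471.7, -248.5, 40.2]
ee_rot: [179.9, -0.3, 0.9]
force: [-0.6, 0.0, -1.2]
gripper_width: 13.4
time_s: 22.85
ee_pos: [472.0, -248.7, 40.1]
ee_rot: [179.9, -0.3, 0.9]
force: [-0.4, 0.1, -2.1]
gripper_width: 13.6
```

```bash
python3 -m creep '-0.03 0.02 -0.1 0 0 0 1;0 0 0 0 0 0 1';python3 -m creep '0 0 -0.1 0 0 0 1;0 0 0 0 0 0 1'
```

```text
time_s: 23.02
ee_pos: [472.2, -248.9, 40.2]
ee_rot: [179.8, -0.4, 0.9]
force: [-0.1, -0.0, -1.7]
gripper_width: 13.5
time_s: 23.18
ee_pos: [472.4, -249.0, 40.1]
ee_rot: [179.8, -0.4, 0.9]
force: [-0.3, 1.0, -0.6]
gripper_width: 13.6
```

Seated (no further descent). Release gently.

```bash
python3 -m creep '0 0 0 0 0 0 0.6;0 0 0 0 0 0 0.6;0 0 0 0 0 0 0.3;0 0 0 0 0 0 0;0 0 0 0 0 0 0;0 0 0 0 0 0 -0.2' 20;python3 -m creep '0 0 0 0 0 0 -0.3;0 0 0 0 0 0 -0.3;0 0 0 0 0 0 -0.3'
```

```text
time_s: 23.68
ee_pos: [472.9, -249.2, 39.7]
ee_rot: [179.8, -0.5, 0.9]
force: [-0.2, 0.0, 0.0]
gripper_width: 41.9
time_s: 23.93
ee_pos: [472.9, -249.2, 39.5]
ee_rot: [179.8, -0.5, 0.9]
force: [0.2, -0.3, 0.5]
gripper_width: 58.5
```

```bash
python3 -m creep '0 0 1.5 0 0 0 -0.3;0 0 2.5 0 0 0 -0.3;0 0 3 0 0 0 -0.3;0 0 3.5 0 0 0 -0.3;0 0 3.5 0 0 0 -0.3;-1 2 2 0 0 0 -0.3;-2 3 1 0 0 0 -0.3;-2 3 0 0 0 0 -0.3;-2 3 0 0 0 0 -0.3;-1 3 0 0 0 0 -0.3;0 0 0 0 0 0 -0.3;0 0 0 0 0 0 -0.3'
python3 - <<'E'
from h import *
t=grab('top','top10.png');s=grab('side','side10.png')
cv2.imwrite('pics/t10.png',cv2.resize(t['img'][140:290,150:430,::-1],None,fx=2.8,fy=2.8,interpolation=cv2.INTER_CUBIC))
E
```

```text
time_s: 24.93
ee_pos: [387.4, -104.1, 217.1]
ee_rot: [179.8, -0.6, 0.7]
force: [0.3, -0.5, 0.1]
gripper_width: 59.6
```

View pics/t10.png

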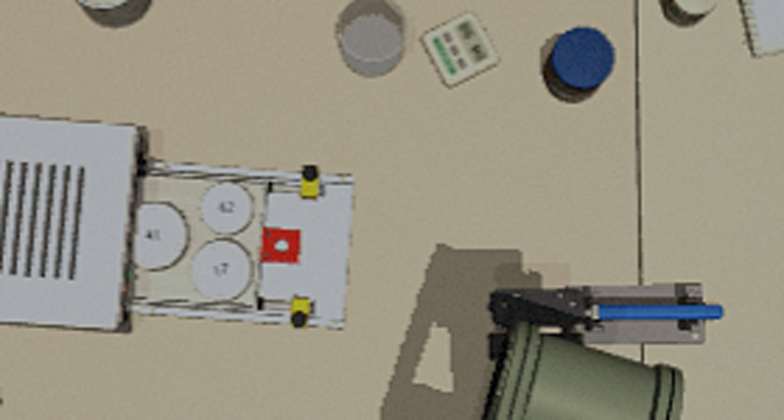

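View pics/side10.png

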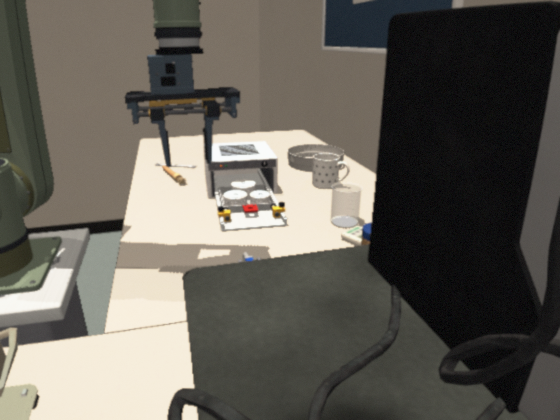

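Move further away to see the whole hook in its rest.

```bash
python3 -m creep '-0.5 3.8 0 0 0 0 -0.3;0 3.8 0 0 0 0 -0.3;0 3.8 0 0 0 0 -0.3;0 3 0 0 0 0 -0.3;0 0 0 0 0 0 -0.3;0 0 0 0 0 0 -0.3'
python3 - <<'E'
from seg import *
np.set_printoptions(precision=1,suppress=True)
t=grab('top','top11.png');im=t['img']
cv2.imwrite('pics/t11.png',cv2.resize(im[220:285,320:460,::-1],None,fx=5.5,fy=5.5,interpolation=cv2.INTER_CUBIC))
w=mask(im,'blue',(340,235,425,265));ys,xs=np.nonzero(w);P=np.array([atz(t,[x,y],68)[:2] for x,y in zip(xs,ys)]);ww=w[ys,xs]
c=(P*ww[:,None]).sum(0)/ww.sum();D=P-c;ev,V=np.linalg.eigh((D*ww[:,None]).T@D);a=V[:,1];print(c,np.degrees(np.arctan2(a[1],a[0])))
E
```

```text
time_s: 25.53
ee_pos: [388.8, 37.7, 216.4]
ee_rot: [179.7, -0.7, -0.2]
force: [0.1, 0.6, -0.9]
gripper_width: 59.3
[ 470.4 -255.1] 90.54980239764821
```

View pics/t11.png

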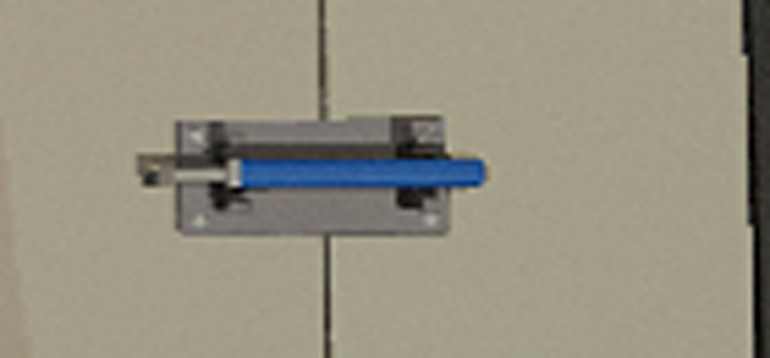

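Run:
```python
from h import *
t=grab('top');im=t['img'];x0,y0,x1,y1=335,228,425,275;S=8
outs=[]
for sy in(-242,-250):
    o=cv2.resize(im[y0:y1,x0:x1,::-1],None,fx=S,fy=S,interpolation=cv2.INTER_CUBIC)
    a=np.array([-.014,1,0]);l=np.array([1,.014,0]);c=np.array([471.5,sy,0])
    def poly(u0,u1,v,z,col):
        q=proj(t,[c+u*a+w*l+[0,0,z] for u,w in((u0,-v),(u0,v),(u1,v),(u1,-v))]);q=((q-[x0,y0]+.5)*S).astype(int);cv2.polylines(o,[q.reshape(-1,1,2)],True,col,1)
    for s in(-48,48): poly(s-5,s+5,14,64,(0,0,255)); poly(s-5,s+5,14,8,(0,255,0))
    poly(-70,70,30,8,(0,255,255));outs.append(o[:300])
cv2.imwrite('pics/post.png',np.vstack(outs))
for i in range(2):
    print([(d['at'],round(d['confidence'],2),atz(t,d['at'],58)[:2]) for d in models.mark_of('top','rest_seat')[:2]],[(d['at'],round(d['confidence'],2),atz(t,d['at'],58)[:2]) for d in models.mark_of('top','hook_grip')[:1]]); t=grab('top')
```

```text
[([381.2, 249.5], 0.71, array([ 474.9577659 , -245.76085351]))] [([381.0, 251.1], 0.59, array([ 470.51692849, -245.11909563]))]
[([382.6, 252.3], 0.75, array([ 467.23476484, -249.47760253]))] [([382.3, 251.5], 0.61, array([ 469.4426877 , -248.69296942]))]
```

View pics/post.png

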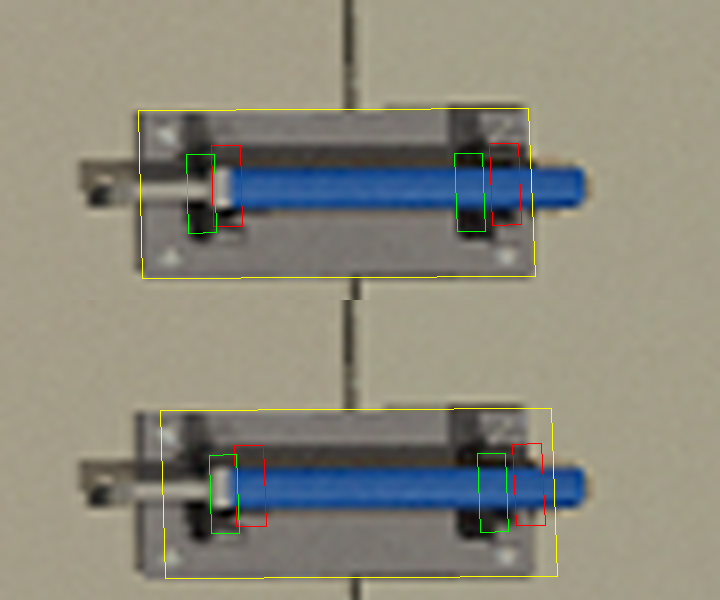

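The overlay shows that the rest's posts and base fit a seat at y ≈ -242, so the hook lies about 6–7 mm too far back (1.4 mm more than at the start). There is time to regrasp and shift it 5 mm forward.

```bash
python3 -m creep '0.9 -3.5 0 0 0 0.002 -0.3;1 -3.7 0 0 0 0.003 -0.3;1 -3.7 0 0 0.003 0.003 -0.3;1 -3.7 0 0 0.003 0.003 -0.3;1 -3.7 -0.5 0 0.003 0.003 -0.3;1 -3.5 -1 0.003 0.003 0.003 -0.3;1 -3.2 -1.5 0.003 0 0 -0.3;0.9 -2.5 -1.5 0 0 0 -0.3;0.3 -1 -1.5 0 0 0 -0.3;0 0 0 0 0 0 -0.3;0 0 0 0 0 0 -0.3'
```

```text
time_s: 26.85
ee_pos: [470.0, -267.9, 155.8]
ee_rot: [-180.0, -0.5, 0.4]
force: [-0.2, 0.2, -0.3]
gripper_width: 59.1
```

```bash
python3 -m creep '0.1 1.8 -2 0 0.006 0.006 -0.3;0 0 -2 0 0 0 -0.3;0 0 -1.5 0 0 0 -0.3;0 0 0 0 0 0 -0.3;0 0 0 0 0 0 -0.3;0 0 0 0 0 0 -0.3'
```

```text
time_s: 27.35
ee_pos: [471.7, -246.5, 105.9]
ee_rot: [179.9, -0.6, 0.8]
force: [0.0, 0.4, -0.4]
gripper_width: 59.4
```

```bash
python3 -m creep '0 -0.25 -1 0 0.006 0 -0.3;0 0 -1.2 0 0 0 -0.3;0 0 -0.8 0 0 0 -0.3;0 0 0 0 0 0 -0.3;0 0 0 0 0 0 -0.3'
```

```text
time_s: 27.77
ee_pos: [474.6, -250.4, 79.0]
ee_rot: [179.6, -0.7, 0.9]
force: [0.7, 0.7, 0.5]
gripper_width: 59.1
```

```bash
python3 -m creep '-0.3 0.1 -1 0.006 0.008 0 -0.3;0 0 -1.3 0 0 0 -0.3;0 0 -0.8 0 0 0 -0.3;0 0 0 0 0 0 -0.3;0 0 0 0 0 0 -0.3'; python3 -m creep '0 0 0 0 0 0 -0.3'
```

```text
time_s: 28.18
ee_pos: [472.0, -250.1, 47.0]
ee_rot: [179.9, -0.3, 0.9]
force: [0.5, 0.2, -0.3]
gripper_width: 59.5
time_s: 28.27
ee_pos: [471.9, -250.1, 46.9]
ee_rot: [179.9, -0.3, 0.9]
force: [1.2, 0.1, 0.5]
gripper_width: 59.3
```

```bash
python3 -m creep '-0.05 0.05 -0.55 0 0.005 0 -0.3;0 0 0 0 0 0 -0.3'; python3 -m creep '0 0 0 0 0 0 0.7;0 0 0 0 0 0 1;0 0 0 0 0 0 1;0 0 0 0 0 0 1;0 0 0 0 0 0 1;0 0 0 0 0 0 1;0 0 0 0 0 0 1' 25; python3 -m creep '0 0 0 0 0 0 1;0 0 0 0 0 0 1;0 0 0 0 0 0 1' 40
```

```text
time_s: 28.43
ee_pos: [471.9, -249.9, 41.8]
ee_rot: [179.9, -0.0, 0.8]
force: [0.1, -0.5, -0.8]
gripper_width: 59.3
time_s: 29.02
ee_pos: [472.6, -250.2, 42.8]
ee_rot: [179.8, -0.2, 0.9]
force: [0.4, 0.1, -0.2]
gripper_width: 15.2
time_s: 29.27
ee_pos: [472.6, -250.2, 42.8]
ee_rot: [179.8, -0.2, 0.9]
force: [-0.1, 0.3, -0.2]
gripper_width: 13.9
```

```bash
python3 -m creep '0 0 0.25 0 0 0 1;-0.08 0.15 0.2 0 0.004 0 1;0 0.2 0 0 0 0 1;0 0.15 0 0 0 0 1;0 0 0 0 0 0 1;0 0 0 0 0 0 1'
```

```text
time_s: 29.77
ee_pos: [470.9, -244.1, 47.0]
ee_rot: [179.9, 0.2, 0.9]
force: [-0.0, 0.2, -1.9]
gripper_width: 13.8
```

```bash
python3 -m creep '0.05 -0.05 -0.2 0 -0.004 0 1;0 0 -0.1 0 0 0 1;0 0 0 0 0 0 1'; python3 -m creep '0 0 -0.12 0 0 0 1;0 0 0 0 0 0 1'; python3 -m creep '0 0 -0.1 0 0 0 1;0 0 0 0 0 0 1'
```

```text
time_s: 30.02
ee_pos: [471.4, -244.5, 43.6]
ee_rot: [179.9, -0.0, 0.9]
force: [0.6, 0.8, -1.0]
gripper_width: 13.2
time_s: 30.18
ee_pos: [471.6, -244.7, 42.9]
ee_rot: [179.8, -0.1, 0.9]
force: [-0.9, 0.2, -2.0]
gripper_width: 13.5
time_s: 30.35
ee_pos: [471.8, -244.9, 43.0]
ee_rot: [179.8, -0.1, 0.9]
force: [0.5, 0.5, -1.8]
gripper_width: 13.2
```

Seated at 42.9. Release, go up and away.

```bash
python3 -m creep '0 0 -0.05 0 0 0 0.6;0 0 0 0 0 0 0.6;0 0 0 0 0 0 0.3;0 0 0 0 0 0 0;0 0 0 0 0 0 0;0 0 0 0 0 0 -0.2;0 0 0 0 0 0 -0.3;0 0 0 0 0 0 -0.3;0 0 0 0 0 0 -0.3' 20; python3 -m creep '0 0 1.5 0 0 0 -0.3;0 0 2.5 0 0 0 -0.3;0 0 3 0 0 0 -0.3;0 0 3.5 0 0 0 -0.3;0 0 3.5 0 0 0 -0.3;-1 2 2 0 0 0 -0.3;-2 3 1 0 0 0 -0.3;-2 3.5 0 0 0 0 -0.3;-2 3.5 0 0 0 0 -0.3;-1 3.8 0 0 0 0 -0.3;0 3.8 0 0 0 0 -0.3;0 3.8 0 0 0 0 -0.3'; python3 -m creep '0 3.8 0 0 0 0 -0.3;0 3 0 0 0 0 -0.3;0 0 0 0 0 0 -0.3;0 0 0 0 0 0 -0.3;0 0 0 0 0 0 -0.3'
python3 - <<'E'
from seg import *
np.set_printoptions(precision=1,suppress=True)
t=grab('top','top12.png');im=t['img']
cv2.imwrite('pics/t12.png',cv2.resize(im[140:290,150:430,::-1],None,fx=2.8,fy=2.8,interpolation=cv2.INTER_CUBIC))
w=mask(im,'blue',(340,235,425,265));ys,xs=np.nonzero(w);P=np.array([atz(t,[x,y],68)[:2] for x,y in zip(xs,ys)]);ww=w[ys,xs]
c=(P*ww[:,None]).sum(0)/ww.sum();D=P-c;ev,V=np.linalg.eigh((D*ww[:,None]).T@D);a=V[:,1];print(c,np.degrees(np.arctan2(a[1],a[0])))
E
```

```text
time_s: 31.1
ee_pos: [472.4, -245.3, 42.3]
ee_rot: [179.8, -0.2, 0.8]
force: [0.6, -0.2, -0.5]
gripper_width: 58.5
time_s: 32.1
ee_pos: [386.7, -8.8, 220.0]
ee_rot: [179.7, -0.4, 0.1]
force: [0.1, 0.4, 0.6]
gripper_width: 59.3
time_s: 32.52
ee_pos: [384.1, 68.1, 221.0]
ee_rot: [179.9, -0.6, 0.7]
force: [-0.1, -0.3, 0.1]
gripper_width: 59.0
[ 470.2 -250.5] 90.60582479439825
```

View pics/t12.png

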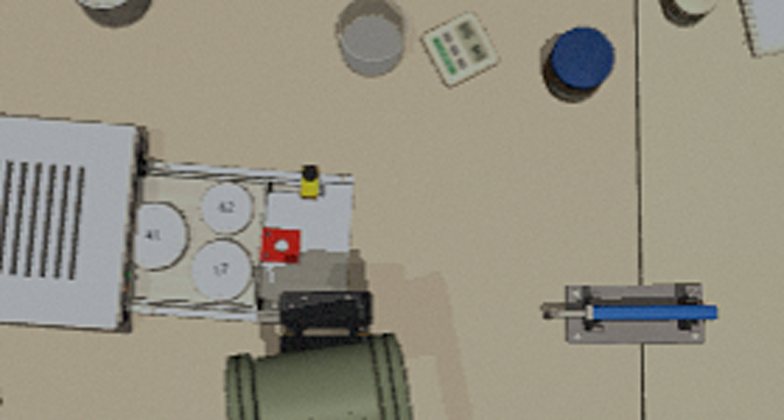

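The hook lies level in both forks at crop (590–718, 312), pin to the left as before. The carrier is against the caps, the tins stand in it, and the bystanders have not moved. I am handing it in.

```bash
python3 -c "
from workcell import job,monitor
print(monitor.state()['qvel'],job.job_done())"
```

```text
the job is handed in; nothing more can be done
[-1.41936946  0.21348243  0.07018486 -0.17542403  0.00967281  0.17545725] None
```

The job is done and handed in at about 33 s. I hooked the carrier, drew it out onto the end stop and held a light pull there. Then I unhooked it and laid the hook back in its rest.

- **Pull:** the pin went down through the eye with no contact force. The carrier rubbed at about 3 N. At the stop the total pull read 10.4 to 14.9 N for about 2.7 s, which is roughly 7 to 12 N beyond the rubbing. It averaged about 10 N beyond; the first part of the hold was at or just under 8 N and the last second was about 11 N.
- **Last pictures:** the last clear view of both caps shows the carrier's front on them. All three tins stand in the carrier, the hook lies in both forks pointing the same way as at the start, and the jar, timer and beaker look untouched.
- **Laying the hook back:** the first laying-down left it 1.4 mm further back than it had lain. I regrasped it and moved it about 5 mm forward, so it now lies about 3 mm ahead of where it started.

Some measurements disagreed:
- **Eye:** the two cameras differed by about 3 mm on its sideways position. I aimed between them, closer to the side camera.
- **Rest seat:** the network's marks for it scattered between y = -246 and -251. I went by the base outline instead (y about -242), which puts hook_grip about 2 mm from the seat. That offset depends on my reading of the outline and is not a direct measurement.
- **Holding the pull:** in the last part of the hold the tool tilted by about 2.7°. I levelled it before lifting the pin out.

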